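# Load the rosette block onto the sloping carving stand

### The job

Load the carved rosette block onto the sloping carving stand: square it up in front of the stand and slide it up the ramp between the two fences until its lower edge drops behind the lip. Then reach over it and draw it back down with a steady pull of about a kilo and a half for half a second, so that it beds firmly on the lip, and let go. Go gently throughout, never as hard as two kilos, because its edges bruise, and leave the small mallet, the wax tin and the pin box where they are.

Things in the scene. Friction and masses are not known exactly. Their poses are not given: they have to be found in the camera images.
- block: Loose pale hardwood rosette block: raised border and carved flower on top; 92 mm (its x, up the ramp) x 104 mm (y, across) x 40 mm thick (z), 0.24 to 0.42 kg. Origin: centre of its underside. Starts flat on the bench before the ramp, up to 30 mm out of line and 0.3 rad askew, x roughly up the ramp. Its sides stay wider than a usual grasp: it is pushed, on its plain vertical sides.
- block_low_edge (a point): Middle of the block's lower trailing edge (underside, 46 mm from the origin along the block's -x): the edge that must drop behind the lip.
- block_high_edge (a point): Middle of the block's leading bottom edge (underside, 46 mm from the origin along +x).
- stand: Carving stand: a sloping board 148 mm wide, screwed to the bench, with a ramp, a lip and a bed. Origin on the bench surface under the back of the lip; z up, x level in the direction in which the slope rises (14 degrees). The ramp rises without a step from the bench at x = -0.078; the bed behind the lip is 142 mm long along the slope and open at its upper end.
- fence_mouth (a point): Middle of the ramp's foot, on the bench. Two parallel wooden fences 108 mm apart (2 mm play a side), 12 mm thick, run along the ramp and bed from 48 mm beyond this point to the upper end, 14 mm above the ramp and 23 mm above the bed; on the lower ramp they flare outward by 0.26 rad to a mouth about 135 mm wide here.
- lip: Lip: dark wooden strip across the top of the ramp, flush with it; its square back face stands 9 mm above the bed. Origin: middle of the corner of back face and bed, 10.7 mm above the bench. x up the slope (14 degrees), y across, z square off the bed. Here the ramp surface is z = 0.009 (x < 0), the bed z = 0 (x > 0). A block that is home has its low edge at x = y = z = 0.
- lip_stop (a point): Middle of the lip's back face, 4 mm above the bed: the rigid stop. The bedding pull must press the block on it with more than 10 N for 0.4 s (13 to 16 N is right), but fingers pressing on the block with more than 20 N, at any time, bruise it: near the stop the force rises within a millimetre or two, so go by the force felt. Sliding the block up the ramp takes only about 2 to 5 N.
- mallet_small: Bystander: small walnut mallet standing on its head, 68 mm across, 195 mm tall; origin under its centre.
- wax_tin: Bystander: round tin of wax with a red lid, 71 mm across, 29 mm tall; origin under its centre.
- pin_box: Bystander: little shut wooden box, 69 x 86 x 35 mm; origin under its centre.

How it is judged:
On the way, in this order (a step that is already met when the one before it is completed fails the run):
1. the block is on the ramp between the fences, square to them, its low edge still short of the lip (x of block_low_edge in the frame of lip between -0.125 and -0.008 m and y of block in the frame of lip between -0.006 and 0.006 m and angle between the y axis of block and the y axis of lip, either way round below 0.1 rad and z of block_low_edge in the frame of lip below 0.016 m), for 0.1 s.
2. the block's low edge has dropped behind the lip and the block lies flat on the bed (x of block_low_edge in the frame of lip between -0.002 and 0.04 m and z of block_low_edge in the frame of lip below 0.003 m and angle between the z axis of block and the z axis of lip, either way round below 0.06 rad), for 0.2 s.
3. the block, down behind the lip, is drawn back and presses on the lip with more than 10 N for 0.4 s (contact force between lip and block above 10 N and x of block_low_edge in the frame of lip below 0.003 m and z of block_low_edge in the frame of lip below 0.003 m), for 0.4 s.
At the end, for the whole second after the job is handed in: The block lies flat on the bed between the fences (within 6 mm of the middle, square within 0.06 rad), its low edge down behind the lip and within 3 mm of the lip's back face, at rest and let go (x of block_low_edge in the frame of lip between -0.002 and 0.003 m and y of block in the frame of lip between -0.006 and 0.006 m and z of block_low_edge in the frame of lip below 0.003 m and angle between the z axis of block and the z axis of lip, either way round below 0.05 rad and angle between the y axis of block and the y axis of lip, either way round below 0.06 rad and linear speed of block below 0.01 m/s); the robot touches nothing.
It fails at once if the fingers press on the block with more than 20 N (contact force between the fingers and block above 20 N).
It fails at once if the small mallet is shifted by more than 20 mm (distance of mallet_small from where it was at the start of the episode above 0.02 m).
It fails at once if the wax tin is shifted by more than 20 mm (distance of wax_tin from where it was at the start of the episode above 0.02 m).
It fails at once if the pin box is shifted by more than 20 mm (distance of pin_box from where it was at the start of the episode above 0.02 m).
It also fails if it takes over 72 s, if anything falls off the work surface, if the arm or the gripper's body presses on something with over 40 N, if the wrist force passes 120 N, or if a joint passes its speed limit or range.

### The arm

A 7-joint arm with a two-finger parallel gripper is mounted at the origin on a cart in front of the work surface, level with it; the furniture and walls round the work are solid. World frame = base frame: x ahead of the robot, y to its left, z up, the work surface at z = 0. Lengths are in m, angles in rad, forces in N, time in s.
With the tool pointing down it reaches from about 0.4 to 0.85 m from the base axis. Payload 4.5 kg.
Tool frame: the origin (TCP) lies at the very end of the fingers, on their centre line; the grasp point (between the pads) lies 19 mm behind it (r.pinch_z is the distance from the TCP to the grasp point, in m); z points along the fingers, y is the line along which they close (so a half turn about z gives the same grasp; the last joint's range is limited). The gripper opens to 88 mm and grips with 3 to 60 N. Pads are 18 mm wide; open, the fingers measure 123 mm over their backs; the gripper's body (75 mm by 187 mm) begins 45 mm behind the grasp point.
Start: joints at [-1.231, 0.689, -0.195, 1.565, 0.157, 0.902, -0.215], TCP at [0.188, 0.596, 0.239] pointing down, gripper open.
Joint ranges: [-3.01, 3.01], [-0.46, 2.08], [-1.47, 1.51], [0.13, 2.56], [-1, 4.14], [0.04, 2.09], [-2.66, 2.66]. Speed limits (rad/s): [2.57, 2.57, 3.14, 3.14, 3.14, 3.14, 3.14].

### API

Orientations are given as a unit quaternion [x, y, z, w].
In Python, from plant import r, cams gives the robot as it stands.
- The arm moves only by the shell command python3 -m pendant 'ROWS' [FORCE]. ROWS is JSON, a list of rows, each a list of 3 entries, a list of its own where there are three numbers: the closure, from -1 (fully open) to 1 (shut), then the shift along the tool's x, y, z in mm, then the turn, a rotation vector about the tool's x, y, z in degrees. A call has 1 to 8 rows; each row shifts and turns the commanded pose from where the row before left it, along the tool's axes as they then stand; what a row does not reach is not made up. A row lasts 1/8 s, in which the tool goes at most 62.5 mm and 10.7 degrees, less where a joint would pass 70% of its speed; a pose out of reach is approached as far as the arm can. A call with a gripper value outside its range is refused whole. The fingers move at their own pace and stop on an object; FORCE is the grip in N (left out, the last holds). Time passes only in rows, so rows that do not move let the fingers close. It gives the time, the measured TCP pose, the force, the opening and the grip force at its end, in the units of the state.
- r.get_state(): the state, without advancing time (a new reading comes with each control period).
- cams.snapshot(name): name is "scene" or "top"; returns a dict with "img" (400x640x3 uint8, red, green, blue), "camera_matrix" (3x3 intrinsics, pixels), "D" ([k1, k2, p1, p2, k3] as OpenCV has them; the pictures are not rectified), "camera_from_world" (4x4, takes a point from world to camera coordinates). Camera axes: x right, y up, looking along -z (the intrinsics and any distortion apply to the point x, -y, -z); pixel columns grow to the right and rows downward; lengths in m; the calibration is good to about 2 mm. A picture is of the moment at which its call begins. There is no depth.
- r.finish_job(): hands the job in; it is judged then, once.
The state is a dict: "clock": time; "q": joint angles; "qd": joint speeds; "joint_torque": joint torques, N m; "tool_pos": TCP position; "eef_rot": TCP orientation; "contact_force": force on the tool from outside, world axes, zero at the start; "moment": the same for the moment, N m; "opening": opening from 0.0 (shut) to 1.0 (fully open); "finger_force": force on a finger pad.
Only numpy, scipy, OpenCV 4.12 (cv2) and the standard library are available. Lean on these libraries where they do the work, as an engineer would, in place of code of your own. Each camera call takes 0.05 s, during which the arm holds its last target. There are 200 camera calls.

## Working session

There is one attempt and no reset: what is moved stays moved. The work goes in short steps, Python scripts to look and compute and a shell command to move; the robot and the scene stay as the last step left them, time stands still between calls to the robot, and variables do not carry over. Pictures are saved under pics/ and viewed, at most 10 in all, crops included, and the job is handed in when it is done.

```bash
ls; mkdir -p pics
python3 - <<'E'
from plant import r,cams
import cv2,numpy as np
for n in("scene","top"):
    s=cams.snapshot(n); cv2.imwrite(f"pics/{n}0.png",s["img"][:,:,::-1])
    print(n,s["camera_matrix"],s["D"],s["camera_from_world"])
print(r.get_state(), r.pinch_z)
E
```

```text
pics
scene [[389.31794486   0.         315.67096592]
 [  0.         389.31794486 199.08056379]
 [  0.           0.           1.        ]] [-0.03277706  0.          0.          0.          0.        ] [[ 5.44248258e-01 -8.38923908e-01  7.14128159e-04 -3.72117496e-01]
 [ 5.60375485e-01  3.64174395e-01  7.43879242e-01 -3.31044439e-01]
 [-6.24318148e-01 -4.04454801e-01  6.68313672e-01 -5.93574264e-01]
 [ 0.00000000e+00  0.00000000e+00  0.00000000e+00  1.00000000e+00]]
top [[419.43957069   0.         320.94499001]
 [  0.         419.43957069 201.43296856]
 [  0.           0.           1.        ]] [-0.06293701  0.          0.          0.          0.        ] [[ 0.0232636  -0.99943984  0.02405835 -0.10286973]
 [ 0.99168157  0.02611698  0.12603798 -0.56515258]
 [-0.12659571  0.02092613  0.99173364 -1.06626315]
 [ 0.          0.          0.          1.        ]]
{'clock': 0.1, 'q': array([-1.23118714,  0.68991427, -0.19451747,  1.56621616,  0.15727978,
        0.90248669, -0.2150779 ]), 'qd': array([ 0.00129578, -0.00369178,  0.0001837 , -0.003165  , -0.0015782 ,
        0.00043128,  0.00023143]), 'joint_torque': array([-3.95140945e-03, -5.28492951e+01, -1.27162546e+00, -1.53835326e+01,
       -5.25692815e-02,  2.02547009e-03,  6.03157400e-05]), 'tool_pos': array([0.18803516, 0.59546101, 0.23798768]), 'eef_rot': array([ 1.52269437e-01,  9.88338681e-01, -8.14833039e-04, -7.43808999e-05]), 'contact_force': array([ 0.245945  , -0.01150154, -1.07060192]), 'moment': array([-0.02873286,  0.01915573, -0.0074038 ]), 'finger_force': 0.0, 'opening': 1.0013835959823023} 0.0187
```

View pics/top0.png

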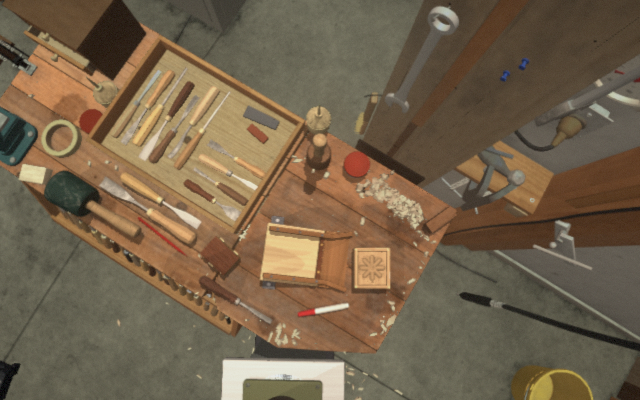

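View pics/scene0.png

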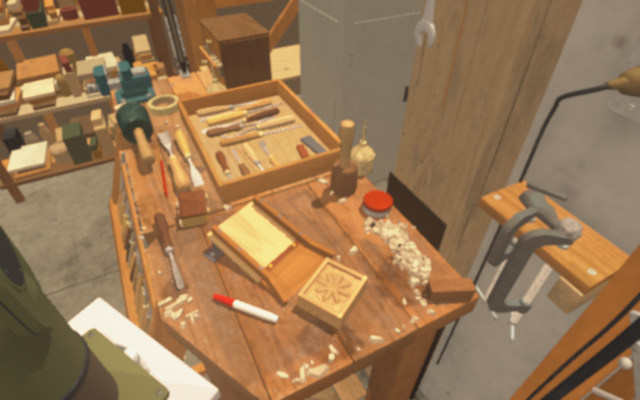

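Top view: the block is at about (372,269), and the stand spans x 262–350, rising to image left (world +y). The mallet is at (318,155), the tin at (356,163) and the pin box at (220,255). I'll zoom in to pick corners.

Run:
```python
import cv2,numpy as np
a=cv2.imread("pics/top0.png")[205:305,250:410]; b=cv2.imread("pics/scene0.png")[185:340,195:385]
a=cv2.resize(a,None,fx=5,fy=5,interpolation=cv2.INTER_CUBIC); cv2.imwrite("pics/c_top.png",a)
b=cv2.resize(b,None,fx=3.8,fy=3.8,interpolation=cv2.INTER_CUBIC); cv2.imwrite("pics/c_sc.png",b)
```

```text
(no output)
```

View pics/c_top.png

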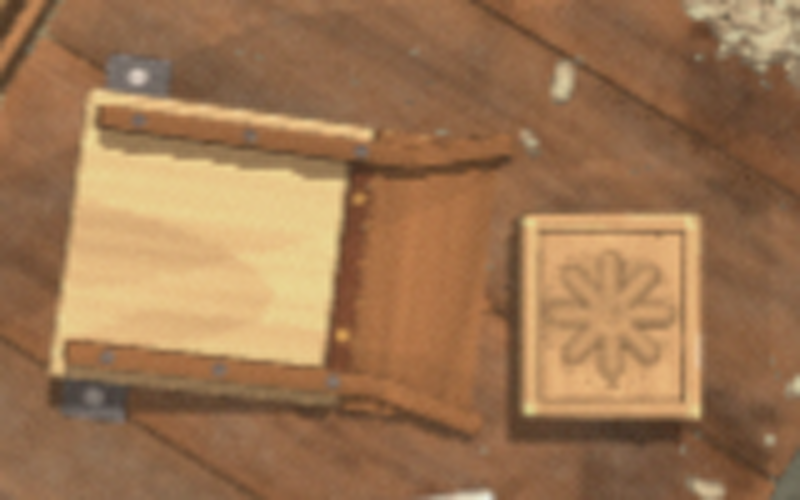

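View pics/c_sc.png

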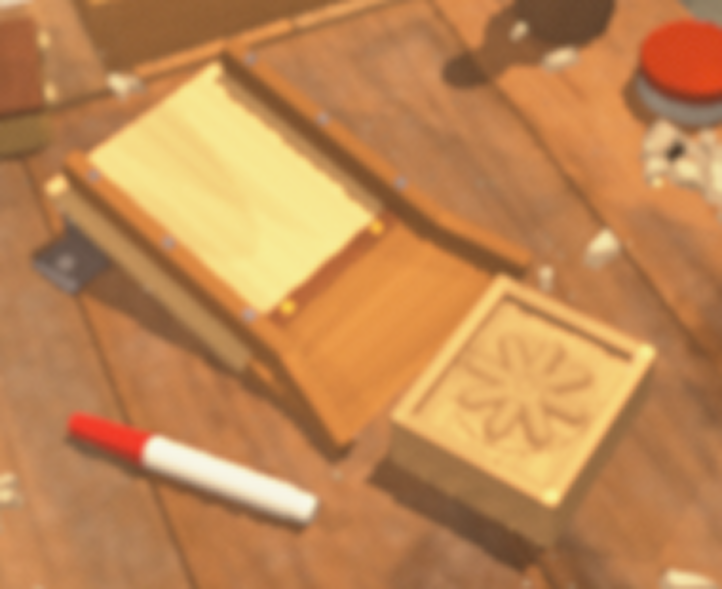

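Corners are clear in both crops. The block's top corners in the top crop are (522,214), (700,215), (700,418) and (522,417). The bed/lip edge runs (350,165)–(325,365) and the board's upper corners are (90,90) and (50,377). Next I'll triangulate and fit poses.

```bash
cat > vis.py <<'E'
import numpy as np,cv2
from scipy.optimize import least_squares
from scipy.spatial.transform import Rotation as R
F=np.diag([1,-1,-1.])
def proj(s,P):
    T=F@s["camera_from_world"][:3]; 
    return cv2.projectPoints(np.float64(P).reshape(-1,1,3),cv2.Rodrigues(T[:,:3])[0],T[:,3],s["camera_matrix"],s["D"])[0][:,0]
def tri(s1,p1,s2,p2):
    u=[cv2.undistortPoints(np.float64(p).reshape(-1,1,2),s["camera_matrix"],s["D"])[:,0].T for s,p in((s1,p1),(s2,p2))]
    X=cv2.triangulatePoints(F@s1["camera_from_world"][:3],F@s2["camera_from_world"][:3],*u); return (X[:3]/X[3]).T
def onplane(s,p,z):
    T=F@s["camera_from_world"][:3]; u=cv2.undistortPoints(np.float64(p).reshape(-1,1,2),s["camera_matrix"],s["D"])[:,0]
    C=-T[:,:3].T@T[:,3]; d=np.c_[u,np.ones(len(u))]@T[:,:3]; return C+d*((z-C[2])/d[:,2])[:,None]
def fit(obs,x0): # obs: list of (snap, model pts, pixels); pose x,y,yaw on bench
    f=lambda v:np.concatenate([(proj(s,R.from_euler('z',v[2]).apply(M)+[v[0],v[1],0])-p).ravel() for s,M,p in obs])
    r=least_squares(f,x0,loss='soft_l1'); return r.x,np.round(f(r.x).reshape(-1,2),1)
def lip2stand(P): return R.from_euler('y',-14,degrees=True).apply(P)+[0,0,.0107]
E
python3 - <<'E'
from vis import *
from plant import cams
t=cams.snapshot("top");s=cams.snapshot("scene")
ct=lambda a:(np.array(a)+.5)/5-.5+[250,205]; cs=lambda a:(np.array(a)+.5)/3.8-.5+[195,185]
bt=ct([(522,214),(700,215),(700,418),(522,417)]); bs=cs([(503,280),(652,350),(550,497),(393,415)])
X=tri(t,bt,s,bs);print("block top",X.round(4),X.mean(0))
M=np.array([(.046,-.052,.04),(-.046,-.052,.04),(-.046,.052,.04),(.046,.052,.04)])
b=fit([(t,M,bt),(s,M,bs)],[*X.mean(0)[:2],1.5]);print("block",b)
L=lip2stand(np.array([(.142,-.074,0),(.142,.074,0),(0,-.054,.009),(0,.054,.009)]))
lt=ct([(90,90),(50,377),(350,165),(325,365)])
mouth=np.array([(-.078,-.0675,.014),(-.078,.0675,.014)])
ms=cs([(503,275),(340,437)])
Ls=cs([(380,210),(266,310)])
X=tri(t,lt[2:],s,Ls);print("lip",X)
r=fit([(t,L,lt),(s,L[2:],Ls)],[*X.mean(0)[:2],1.5]);print("stand",r)
v=r[0]; B=R.from_euler('z',v[2])
print("block in stand",B.inv().apply([b[0][0]-v[0],b[0][1]-v[1],0]),b[0][2]-v[2])
for n,p,z in(("mallet",(318,150),.07),("tin",(356,163),.029),("pin",(220,252),.035)):print(n,onplane(t,[p],z).round(3))
E
```

```text
block top [[ 0.4496 -0.1783  0.034 ]
 [ 0.4496 -0.2687  0.0396]
 [ 0.3463 -0.2689  0.0459]
 [ 0.3458 -0.1797  0.0394]] [ 0.39783942 -0.22391744  0.03973442]
block (array([ 0.39770944, -0.22404324,  1.57796513]), array([[ 0.1, -0.1],
       [-0.2,  0.3],
       [-0.2,  0.2],
       [-0.2, -0. ],
       [-0.5, -2. ],
       [ 1.6, -0.2],
       [ 1.1,  2.3],
       [-1.2, -0.3]]))
lip [[ 0.47189632 -0.0860337   0.01294923]
 [ 0.3702922  -0.07896554  0.02413351]]
stand (array([ 0.42128808, -0.08092541,  1.47705916]), array([[-0.4, -0.1],
       [-0. , -0. ],
       [ 0.1, -0.6],
       [ 0.3,  0.5],
       [ 2.7, -2.6],
       [-2.3,  2.4]]))
block in stand [-0.14469649  0.0100793   0.        ] 0.10090596972939525
mallet [[ 0.698 -0.077  0.07 ]]
tin [[ 0.675 -0.181  0.029]]
pin [[0.429 0.17  0.035]]
```

```bash
cat >> vis.py <<'E'
V=np.array([.4213,-.0809,1.477]); SR=R.from_euler('z',V[2])
Q0=SR*R.from_euler('x',180,degrees=True)   # tool down, tool x = stand x
def to_w(p): return SR.apply(p)+[V[0],V[1],0]
def to_s(p): return SR.inv().apply(np.array(p)-[V[0],V[1],0])
def go(pw,n,rot=Q0,p0=None,r0=None):
    "rows (shift mm, turn deg) from current pose to pw in n equal rows"
    from plant import r
    st=r.get_state(); p0=st["tool_pos"] if p0 is None else p0; r0=R.from_quat(st["eef_rot"]) if r0 is None else r0
    dv=(r0.inv()*rot).as_rotvec()/n
    for i in range(n):
        ri=r0*R.from_rotvec(dv*i); print((ri.inv().apply(np.array(pw)-p0)/n*1e3).round(1).tolist(),np.degrees(dv).round(2).tolist())
    return np.array(pw),rot
def show():
    from plant import r
    st=r.get_state(); T=R.from_quat(st["eef_rot"])
    print("clk",round(st["clock"],2),"stand",(to_s(st["tool_pos"])*1e3).round(1),"roterr",np.degrees((Q0.inv()*T).as_rotvec()).round(2),"F stand",SR.inv().apply(st["contact_force"]).round(2),"op",round(st["opening"],2),"q",st["q"].round(2))
E
python3 - <<'E'
from vis import *
from plant import r
r0=R.from_quat(r.get_state()["eef_rot"])
mid=R.from_rotvec((Q0*r0.inv()).as_rotvec()*.5)*r0
a=go([.50,.22,.23],8,mid)
t=to_w([-.255,.008,.23]);print(t)
go(t,8,Q0,*a)
E
```

```text
[-51.3, -33.0, 1.1] [-0.0, 0.0, 4.87]
[-53.9, -28.6, 1.1] [-0.0, 0.0, 4.87]
[-56.2, -23.9, 1.1] [-0.0, 0.0, 4.87]
[-58.0, -19.0, 1.1] [-0.0, 0.0, 4.87]
[-59.4, -14.1, 1.1] [-0.0, 0.0, 4.87]
[-60.4, -9.0, 1.0] [-0.0, 0.0, 4.87]
[-60.9, -3.8, 1.0] [-0.0, 0.0, 4.87]
[-61.0, 1.4, 1.0] [-0.0, 0.0, 4.87]
[ 0.38945216 -0.33402984  0.23      ]
[-50.1, -49.8, 0.0] [-0.0, 0.0, 4.87]
[-54.1, -45.4, 0.0] [-0.0, 0.0, 4.87]
[-57.8, -40.6, 0.0] [-0.0, 0.0, 4.87]
[-61.0, -35.6, 0.0] [-0.0, 0.0, 4.87]
[-63.8, -30.3, 0.0] [-0.0, 0.0, 4.87]
[-66.1, -24.7, 0.0] [-0.0, 0.0, 4.87]
[-68.0, -19.0, 0.0] [-0.0, 0.0, 4.87]
[-69.4, -13.2, 0.0] [-0.0, 0.0, 4.87]
```

```bash
python3 -m pendant '[[-0.25,[-51,-33,1],[0,0,4.9]],[-0.25,[-54,-28.6,1],[0,0,4.9]],[-0.25,[-56,-24,1],[0,0,4.9]],[-0.25,[-58,-19,1],[0,0,4.9]],[-0.25,[-59.4,-14,1],[0,0,4.9]],[-0.25,[-60,-9,1],[0,0,4.9]],[-0.25,[-61,-3.8,1],[0,0,4.9]],[-0.25,[-61,1.4,1],[0,0,4.9]]]'
python3 - <<'E'
from vis import *
show(); go(to_w([-.225,.010,.23]),10)
E
```

```text
clock: 1.2
tool_pos: [0.4998, 0.2186, 0.2307]
eef_rot: [0.476, 0.879, 0.0, -0.0]
contact_force: [0.5, 0.7, 1.3]
opening: 0.629
finger_force: 0.0
clk 1.2 stand [305.5 -50.1 230.7] roterr [-1.000e-02  2.000e-02 -3.851e+01] F stand [ 0.72 -0.4   1.3 ] op 0.63 q [-0.46  0.59 -0.06  1.82  0.05  0.73  0.03]
[-37.8, -37.7, 0.1] [0.0, -0.0, 3.85]
[-40.2, -35.1, 0.1] [0.0, -0.0, 3.85]
[-42.5, -32.3, 0.1] [0.0, -0.0, 3.85]
[-44.6, -29.4, 0.1] [0.0, -0.0, 3.85]
[-46.4, -26.3, 0.1] [0.0, -0.0, 3.85]
[-48.1, -23.2, 0.1] [0.0, -0.0, 3.85]
[-49.5, -19.9, 0.1] [0.0, -0.0, 3.85]
[-50.8, -16.5, 0.1] [0.0, -0.0, 3.85]
[-51.8, -13.1, 0.1] [0.0, -0.0, 3.85]
[-52.5, -9.6, 0.1] [0.0, -0.0, 3.85]
```

```bash
python3 -m pendant '[[-0.25,[-37.8,-37.7,0],[0,0,3.85]],[-0.25,[-40.2,-35,0],[0,0,3.85]],[-0.25,[-42.5,-32.3,0],[0,0,3.85]],[-0.25,[-44.6,-29.4,0],[0,0,3.85]],[-0.25,[-46.4,-26.3,0],[0,0,3.85]],[-0.25,[-48,-23.2,0],[0,0,3.85]],[-0.25,[-49.5,-20,0],[0,0,3.85]],[-0.25,[-50.8,-16.5,0],[0,0,3.85]]]' >/dev/null
python3 -m pendant '[[-0.25,[-51.8,-13,0],[0,0,3.85]],[-0.25,[-52.5,-9.6,0],[0,0,3.85]],[-0.25,[0,0,0],[0,0,0]]]'
python3 - <<'E'
from vis import *
show(); go(to_w([-.225,.010,.02]),5)
E
```

```text
clock: 2.58
tool_pos: [0.3888, -0.3073, 0.2307]
eef_rot: [0.741, 0.671, -0.001, 0.001]
contact_force: [-0.3, 0.3, -0.3]
opening: 0.622
finger_force: 0.0
clk 2.58 stand [-228.5   11.1  230.7] roterr [-0.01 -0.17  0.34] F stand [ 0.28  0.35 -0.25] op 0.62 q [ 0.54  0.53  0.06  1.97 -0.05  0.64  0.52]
[0.8, 0.2, 42.1] [0.0, 0.03, -0.07]
[0.8, 0.2, 42.1] [0.0, 0.03, -0.07]
[0.8, 0.2, 42.1] [0.0, 0.03, -0.07]
[0.7, 0.2, 42.1] [0.0, 0.03, -0.07]
[0.7, 0.2, 42.1] [0.0, 0.03, -0.07]
```

```bash
python3 -m pendant '[[-0.25,[1,0,50],[0,0,0]],[-0.25,[1,0,50],[0,0,-0.3]],[-0.25,[1,0,50],[0,0,0]],[-0.25,[0,0,40],[0,0,0]],[-0.25,[0,0,22],[0,0,0]],[-0.25,[0,0,0],[0,0,0]],[-0.25,[0,0,0],[0,0,0]]]'
python3 - <<'E'
from vis import *
from plant import cams
show()
ims=[]
for n,(a,b,c,d) in (("top",(200,310,250,420)),("scene",(185,340,195,425))):
    s=cams.snapshot(n); ims.append(cv2.resize(s["img"][a:b,c:d,::-1],(560,int(560*(b-a)/(d-c))),interpolation=cv2.INTER_CUBIC))
im=np.vstack(ims);cv2.imwrite("pics/p1.png",cv2.resize(im,None,fx=.8,fy=.8))
E
```

```text
clock: 3.45
tool_pos: [0.3915, -0.2993, 0.0194]
eef_rot: [0.737, 0.676, 0.0, 0.0]
contact_force: [0.6, -0.7, 0.4]
opening: 0.623
finger_force: 0.0
clk 3.45 stand [-220.2    9.2   19.4] roterr [-0.06 -0.   -0.5 ] F stand [-0.65 -0.71  0.42] op 0.62 q [ 0.55  0.92  0.01  2.1  -0.06  0.12  0.53]
```

View pics/p1.png

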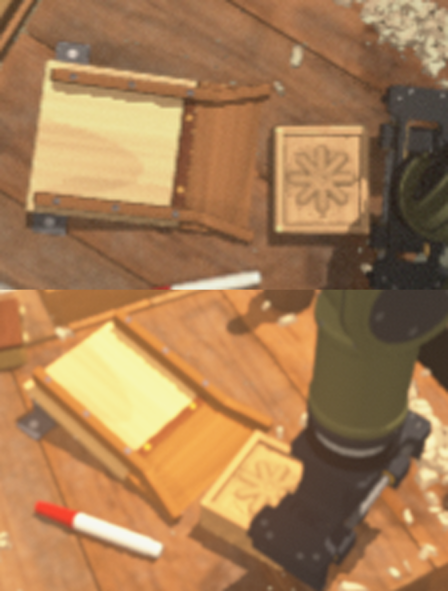

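The gripper stands clear behind the block: its right edge in the top part is at about x 368 and the gripper starts at 385. The block still sits ahead of the mouth, so I'll push gently to square it.

```bash
python3 -m pendant '[[-0.25,[4,0,3],[0,0,0.5]],[-0.25,[4,0,2],[0,0,0]],[-0.25,[4,0,0],[0,0,0]],[-0.25,[4,0,0],[0,0,0]],[-0.25,[3,0,0],[0,0,0]],[-0.25,[3,0,0],[0,0,0]],[-0.25,[3,0,0],[0,0,0]],[-0.25,[0,0,0],[0,0,0]]]'
python3 - <<'E'
from vis import *
show()
E
```

```text
clock: 4.55
tool_pos: [0.3933, -0.2742, 0.0137]
eef_rot: [0.74, 0.673, 0.0, -0.0]
contact_force: [0.6, 0.0, 0.9]
opening: 0.626
finger_force: 0.0
clk 4.55 stand [-195.1    9.7   13.7] roterr [-0.    0.03  0.02] F stand [ 0.09 -0.59  0.93] op 0.63 q [ 0.51  0.93  0.01  2.14 -0.08  0.07  0.5 ]
```

```bash
python3 -m pendant '[[-0.25,[4,0.7,0],[0,0,0]],[-0.25,[4,0.7,0],[0,0,0]],[-0.25,[4,0.8,0],[0,0,0]],[-0.25,[4,0.8,0],[0,0,0]],[-0.25,[4,0.8,0],[0,0,0]],[-0.25,[4,0.8,0],[0,0,0]],[-0.25,[4,0.7,0],[0,0,0]]]'
python3 - <<'E'
from vis import *
from plant import cams
show()
ims=[]
for n,(a,b,c,d) in (("top",(200,310,250,420)),("scene",(185,340,195,425))):
    s=cams.snapshot(n); ims.append(cv2.resize(s["img"][a:b,c:d,::-1],(560,int(560*(b-a)/(d-c))),interpolation=cv2.INTER_CUBIC))
im=ims[0];cv2.imwrite("pics/p2.png",cv2.resize(im,None,fx=1.4,fy=1.4))
E
```

```text
clock: 5.42
tool_pos: [0.4013, -0.2471, 0.0137]
eef_rot: [0.74, 0.673, 0.0, 0.0]
contact_force: [-0.7, -1.7, -0.5]
opening: 0.628
finger_force: 1.2
clk 5.42 stand [-167.3    4.4   13.7] roterr [-0.01  0.    0.05] F stand [-1.76  0.52 -0.52] op 0.63 q [ 0.45  0.93  0.01  2.16 -0.11  0.05  0.47]
```

View pics/p2.png

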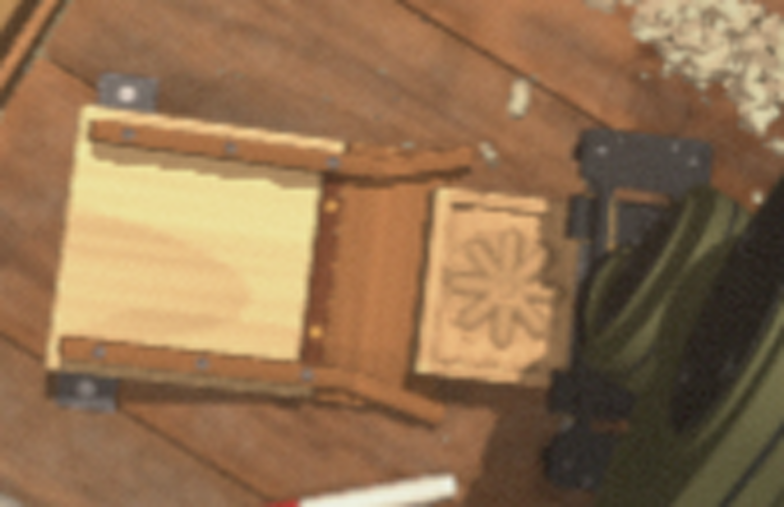

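Block's leading top corners are at (436,187) and (415,373), parallel to the lip. I'll compute its lateral offset from those.

Run:
```python
from vis import *
from plant import cams
t=cams.snapshot("top")
p=(np.array([(436,187),(415,373)])+.5)/4.612-.5+[250,200]
print((to_s(onplane(t,p,.043))*1e3).round(1))
```

```text
[[-65.6 -52.3  43. ]
 [-65.5  51.6  43. ]]
```

```bash
python3 -m pendant '[[-0.25,[-3,0,0],[0,0,0]],[-0.25,[-1,4.5,0],[0,1,0]],[-0.25,[2,0,0],[0,1,0]],[-0.25,[4,0,0.2],[0,0.7,0]],[-0.25,[5,0,0.2],[0,0.7,0]],[-0.25,[5,0,0.3],[0,0.7,0]],[-0.25,[5,0,0.4],[0,0.7,0]],[-0.25,[5,0,0.4],[0,0.7,0]]]'
python3 -c "
from vis import *
show()"
python3 -m pendant '[[-0.25,[5,0,0.4],[0,0.7,0]],[-0.25,[5,0,0.5],[0,0.7,0]],[-0.25,[5,0,0.6],[0,0.7,0]],[-0.25,[5,0,0.6],[0,0.7,0]],[-0.25,[5,0,0.7],[0,0.7,0]],[-0.25,[5,0,0.7],[0,0.7,0]]]'
python3 -c "
from vis import *
show()"
```

```text
clock: 6.58
tool_pos: [0.4077, -0.2255, 0.0137]
eef_rot: [0.739, 0.672, 0.036, -0.033]
contact_force: [-1.0, -2.1, -1.0]
opening: 0.625
finger_force: 1.1
clk 6.58 stand [-145.3   -0.    13.7] roterr [-0.    5.54  0.04] F stand [-2.21  0.8  -0.95] op 0.63 q [ 0.53  0.93 -0.1   2.13 -0.11  0.11  0.49]
clock: 7.32
tool_pos: [0.4106, -0.1954, 0.014]
eef_rot: [0.737, 0.67, 0.063, -0.057]
contact_force: [0.0, -2.0, -1.3]
opening: 0.625
finger_force: 1.0
clk 7.33 stand [-1.15e+02 -1.00e-01  1.40e+01] roterr [-0.    9.75  0.04] F stand [-2.   -0.24 -1.26] op 0.63 q [ 0.56  0.94 -0.18  2.14 -0.13  0.13  0.49]
```

```bash
python3 -m pendant '[[-0.25,[5,0,0.8],[0,0.7,0]],[-0.25,[5,0,0.8],[0,0.7,0]],[-0.25,[5,0,0.8],[0,0.7,0]],[-0.25,[5,0,0.6],[0,0.7,0]],[-0.25,[5,0,0.4],[0,0.7,0]],[-0.25,[5,0,0.2],[0,0.7,0]],[-0.25,[5,0,0],[0,0,0]],[-0.25,[5,0,0],[0,0,0]]]'
python3 -c "
from vis import *
show()"
```

```text
clock: 8.32
tool_pos: [0.4144, -0.1559, 0.019]
eef_rot: [0.734, 0.668, 0.09, -0.081]
contact_force: [-0.2, -1.3, -0.3]
opening: 0.628
finger_force: 1.2
clk 8.32 stand [-75.3  -0.1  19. ] roterr [-1.00e-02  1.39e+01  5.00e-02] F stand [-1.33  0.08 -0.29] op 0.63 q [ 0.58  0.94 -0.26  2.16 -0.16  0.14  0.48]
```

```bash
python3 -m pendant '[[-0.25,[5,0,0],[0,0,0]],[-0.25,[5,0,0],[0,0,0]],[-0.25,[5,0,0],[0,0,0]],[-0.25,[5,0,0],[0,0,0]],[-0.25,[5,0,0],[0,0,0]],[-0.25,[5,0,0],[0,0,0]],[-0.25,[5,0,0],[0,0,0]],[-0.25,[5,0,0],[0,0,0]]]'
python3 -c "
from vis import *
from plant import r
print(((R.from_euler('y',14,degrees=True)).apply(to_s(r.get_state()['tool_pos'])-[0,0,.0107])*1e3).round(1))
show()"
python3 -m pendant '[[-0.25,[4,0,0],[0,0,0]],[-0.25,[4,0,0],[0,0,0]],[-0.25,[4,0,0],[0,0,0]],[-0.25,[3,0,0],[0,0,0]],[-0.25,[3,0,0],[0,0,0]],[-0.25,[3,0,0],[0,0,0]]]'
python3 - <<'E'
from vis import *
from plant import cams,r
print(((R.from_euler('y',14,degrees=True)).apply(to_s(r.get_state()['tool_pos'])-[0,0,.0107])*1e3).round(1))
show()
ims=[]
for n,(a,b,c,d) in (("top",(200,310,240,410)),("scene",(185,340,195,425))):
    s=cams.snapshot(n); ims.append(cv2.resize(s["img"][a:b,c:d,::-1],(560,int(560*(b-a)/(d-c))),interpolation=cv2.INTER_CUBIC))
im=np.vstack(ims);cv2.imwrite("pics/p3.png",cv2.resize(im,None,fx=.8,fy=.8))
E
```

```text
clock: 9.32
tool_pos: [0.4178, -0.1166, 0.0284]
eef_rot: [0.734, 0.668, 0.09, -0.082]
contact_force: [0.4, -1.0, -1.3]
opening: 0.625
finger_force: 1.0
[-30.5   0.2  25.9]
clk 9.32 stand [-35.8   0.2  28.4] roterr [4.000e-02 1.395e+01 1.000e-02] F stand [-0.95 -0.48 -1.29] op 0.62 q [ 0.51  0.92 -0.27  2.2  -0.2   0.1   0.44]
clock: 10.07
tool_pos: [0.4199, -0.097, 0.0335]
eef_rot: [0.734, 0.668, 0.09, -0.081]
contact_force: [1.1, -1.7, -2.3]
opening: 0.623
finger_force: 1.0
[-10.2  -0.2  26.1]
clk 10.07 stand [-16.2  -0.2  33.5] roterr [-1.00e-02  1.39e+01  5.00e-02] F stand [-1.56 -1.3  -2.25] op 0.62 q [ 0.47  0.91 -0.28  2.22 -0.22  0.08  0.41]
```

View pics/p3.png

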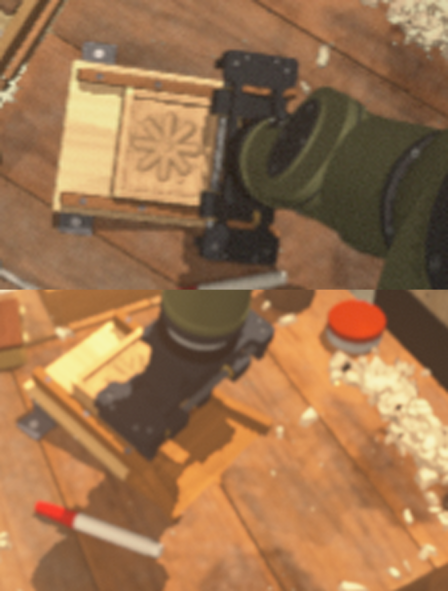

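The block is between the fences, with its low edge about at the lip. I'll push a few mm more, then back off.

```bash
python3 -m pendant '[[-0.25,[3,0,0],[0,0,0]],[-0.25,[3,0,0],[0,0,0]],[-0.25,[3,0,0],[0,0,0]],[-0.25,[2,0,0],[0,0,0]],[-0.25,[0,0,0],[0,0,0]]]'
python3 -c "
from vis import *
show()"
python3 -m pendant '[[-0.25,[-5,0,0],[0,0,0]],[-0.25,[-20,0,0],[0,0,0]],[-0.25,[-20,0,-40],[0,0,0]],[-0.25,[0,0,-60],[0,0,0]],[-0.25,[0,0,-60],[0,0,0]],[-0.25,[0,0,0],[0,0,0]]]'
python3 - <<'E'
from vis import *
from plant import cams
show()
for n,(a,b,c,d) in (("top",(200,310,240,410)),):
    s=cams.snapshot(n); cv2.imwrite("pics/p4.png",cv2.resize(s["img"][a:b,c:d,::-1],None,fx=4.6,fy=4.6,interpolation=cv2.INTER_CUBIC))
E
```

```text
clock: 10.8
tool_pos: [0.421, -0.0861, 0.0363]
eef_rot: [0.734, 0.668, 0.09, -0.082]
contact_force: [0.5, -0.8, 0.8]
opening: 0.627
finger_force: 0.5
clk 10.8 stand [-5.2 -0.2 36.3] roterr [-1.000e-02  1.393e+01  2.000e-02] F stand [-0.78 -0.57  0.77] op 0.63 q [ 0.45  0.91 -0.28  2.23 -0.23  0.07  0.4 ]
clock: 11.55
tool_pos: [0.415, -0.1705, 0.184]
eef_rot: [0.735, 0.668, 0.091, -0.077]
contact_force: [0.1, 0.6, -1.1]
opening: 0.626
finger_force: 0.0
clk 11.55 stand [-89.8  -2.1 184. ] roterr [-0.44 13.69  0.11] F stand [ 0.65  0.   -1.07] op 0.63 q [ 0.61  0.61 -0.25  2.07 -0.17  0.55  0.46]
```

View pics/p4.png

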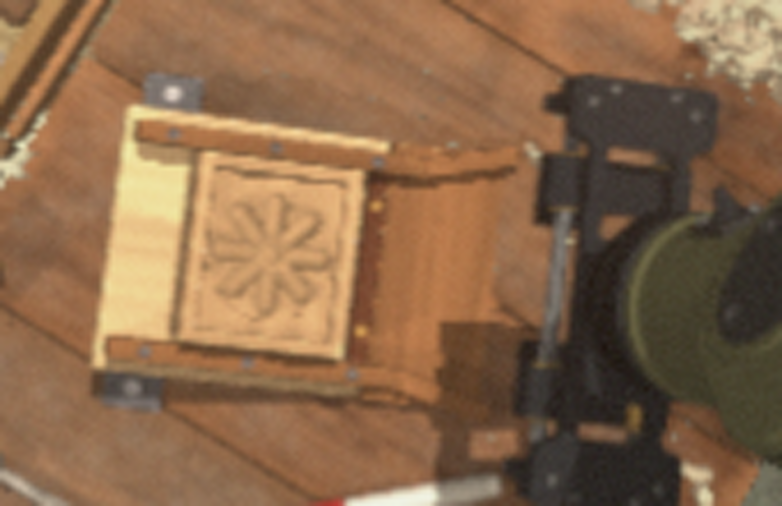

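Run:
```python
from vis import *
from plant import cams
t=cams.snapshot("top"); p=(np.array([(202,150),(368,172),(345,360),(178,338)])+.5)/4.6-.5+[240,200]
M=np.array([(.092,-.052,.04),(0,-.052,.04),(0,.052,.04),(.092,.052,.04)])
for dz in(0,.009):
    f=lambda v:(proj(t,to_w(lip2stand(R.from_euler('z',v[2]).apply(M)+[v[0],v[1],dz])))-p).ravel()
    q=least_squares(f,[0,0,0]);print(dz,q.x,q.cost)
from plant import r
T=Q0*R.from_euler('y',14,degrees=True)
a=go(to_w(lip2stand(np.array([.125,0,.11]))),6,T)
go(to_w(lip2stand(np.array([.125,0,.014]))),4,T,*a)
```

```text
0 [ 0.01002098 -0.0006282  -0.00741742] 0.6123677714889749
0.009 [ 0.01198516 -0.0006747  -0.00741403] 0.524562246633073
[28.2, -0.0, 12.7] [0.01, 0.02, -0.0]
[28.2, 0.0, 12.7] [0.01, 0.02, -0.0]
[28.2, 0.0, 12.7] [0.01, 0.02, -0.0]
[28.2, 0.0, 12.7] [0.01, 0.02, -0.0]
[28.2, 0.0, 12.7] [0.01, 0.02, -0.0]
[28.2, 0.0, 12.7] [0.01, 0.02, -0.0]
[-0.0, -0.0, 24.0] [0.0, 0.0, 0.0]
[-0.0, -0.0, 24.0] [0.0, 0.0, 0.0]
[-0.0, -0.0, 24.0] [0.0, 0.0, 0.0]
[-0.0, -0.0, 24.0] [0.0, 0.0, 0.0]
```

Low edge at +10 mm for the "dropped" hypothesis, which matches the push end point. Next is reaching over it.

```bash
python3 -m pendant '[[-0.25,[28.2,0,12.7],[0,0,0]],[-0.25,[28.2,0,12.7],[0,0,0]],[-0.25,[28.2,0,12.7],[0,0,0]],[-0.25,[28.2,0,12.7],[0,0,0]],[-0.25,[28.2,0,12.7],[0,0,0]],[-0.25,[28.2,0,12.7],[0,0,0]],[-0.25,[0,0,0],[0,0,0]],[-0.25,[0,0,0],[0,0,0]]]'
cat >> vis.py <<'E'
def lipshow():
    from plant import r
    st=r.get_state(); I=R.from_euler('y',14,degrees=True)
    print("clk",round(st["clock"],2),"lip mm",(I.apply(to_s(st['tool_pos'])-[0,0,.0107])*1e3).round(1),"F lip",I.apply(SR.inv().apply(st["contact_force"])).round(1),"roterr",np.degrees(((Q0*R.from_euler('y',14,degrees=True)).inv()*R.from_quat(st["eef_rot"])).as_rotvec()).round(2))
E
python3 -c "
from vis import *
lipshow()"
```

```text
clock: 12.65
tool_pos: [0.4295, 0.0129, 0.1464]
eef_rot: [0.734, 0.668, 0.089, -0.082]
contact_force: [0.8, -0.6, -0.1]
opening: 0.63
finger_force: 0.0
clk 12.65 lip mm [124.2   0.6 108.9] F lip [-0.5 -0.8  0. ] roterr [ 0.13 -0.12  0.08]
```

```bash
python3 -m pendant '[[-0.25,[0,0.6,30],[0,0,0]],[-0.25,[0,0,30],[0,0,0]],[-0.25,[0,0,20],[0,0,0]],[-0.25,[0,0,15],[0,0,0]],[-0.25,[0,0,0],[0,0,0]]]'
python3 -c "
from vis import *
lipshow()"
python3 -m pendant '[[-0.25,[-4,0,0],[0,0,0]],[-0.25,[-3,0,0],[0,0,0]],[-0.25,[-3,0,0],[0,0,0]],[-0.25,[-3,0,0],[0,0,0]],[-0.25,[-2,0,0],[0,0,0]],[-0.25,[-2,0,0],[0,0,0]],[-0.25,[0,0,0],[0,0,0]]]'
python3 -c "
from vis import *
lipshow()"
```

```text
clock: 13.28
tool_pos: [0.4369, 0.0335, 0.0589]
eef_rot: [0.735, 0.667, 0.086, -0.084]
contact_force: [-0.4, -0.2, 0.5]
opening: 0.626
finger_force: 0.0
clk 13.28 lip mm [123.6  -4.8  18.8] F lip [-0.1  0.4  0.6] roterr [ 0.46 -0.14  0.25]
clock: 14.15
tool_pos: [0.4354, 0.018, 0.0555]
eef_rot: [0.734, 0.668, 0.087, -0.084]
contact_force: [-0.2, 0.5, 0.2]
opening: 0.622
finger_force: 0.2
clk 14.15 lip mm [107.7  -4.8  19.3] F lip [0.5 0.3 0.1] roterr [ 0.43 -0.11  0.06]
```

```bash
python3 -c "
from vis import *
show(); lipshow()"
```

```text
clk 14.15 stand [99.8 -4.8 55.5] roterr [4.300e-01 1.389e+01 1.000e-02] F stand [0.51 0.29 0.24] op 0.62 q [ 0.21  0.86 -0.29  2.26 -0.61  0.04  0.53]
clk 14.15 lip mm [107.7  -4.8  19.3] F lip [0.5 0.3 0.1] roterr [ 0.43 -0.11  0.06]
```

```bash
python3 -m pendant '[[-0.25,[3,0,0],[0,0,0]],[-0.25,[4,0,0],[0,0,0]],[-0.25,[0,-1,0],[2,0,0]],[-0.25,[0,-2,0],[2,0,0]],[-0.25,[0,-2,0],[0,0,0]],[-0.25,[0,0,4],[0,0,0]],[-0.25,[0,0,4],[0,0,0]],[-0.25,[0,0,0],[0,0,0]]]'
python3 -c "
from vis import *
show(); lipshow()"
```

```text
clock: 15.15
tool_pos: [0.4302, 0.0275, 0.0494]
eef_rot: [0.731, 0.671, 0.063, -0.11]
contact_force: [0.4, 0.5, 0.2]
opening: 0.629
finger_force: 0.0
clk 15.15 stand [108.8   1.2  49.4] roterr [ 4.46 13.92 -0.48] F stand [ 0.57 -0.36  0.17] op 0.63 q [ 0.14  0.87 -0.21  2.21 -0.62  0.15  0.53]
clk 15.15 lip mm [114.9   1.2  11.3] F lip [ 0.6 -0.4  0. ] roterr [ 4.48 -0.07  0.07]
```

```bash
python3 -m pendant '[[-0.25,[-3,0,0],[0,0,0]],[-0.25,[-3,0,0],[0,0,0]],[-0.25,[-2,0,0],[0,0,0]],[-0.25,[-2,0,0],[0,0,0]],[-0.25,[-1,0,0],[0,0,0]],[-0.25,[-1,0,0],[0,0,0]],[-0.25,[0,0,0],[0,0,0]]]'
python3 -c "
from vis import *
lipshow()"
python3 -m pendant '[[-0.25,[-0.5,0,0],[0,0,0]],[-0.25,[-0.5,0,0],[0,0,0]],[-0.25,[0,0,0],[0,0,0]]]'
python3 -c "
from vis import *
lipshow()"
```

```text
clock: 16.02
tool_pos: [0.4296, 0.0159, 0.0469]
eef_rot: [0.731, 0.671, 0.064, -0.11]
contact_force: [-0.2, 2.4, 1.0]
opening: 0.624
finger_force: 0.7
clk 16.02 lip mm [103.    0.8  11.7] F lip [2.6 0.4 0.3] roterr [ 4.43 -0.09  0.05]
clock: 16.4
tool_pos: [0.4295, 0.0159, 0.0469]
eef_rot: [0.73, 0.671, 0.064, -0.11]
contact_force: [1.1, 5.2, 4.0]
opening: 0.624
finger_force: 3.0
clk 16.4 lip mm [103.    0.9  11.6] F lip [ 6.1 -0.6  2.6] roterr [ 4.45 -0.01  0.01]
```

```bash
python3 -m pendant '[[-0.25,[-0.5,0,0],[0,0,0]],[-0.25,[0,0,0],[0,0,0]]]'
python3 -c "
from vis import *
lipshow()"
python3 -m pendant '[[-0.25,[-0.4,0,0],[0,0,0]],[-0.25,[0,0,0],[0,0,0]]]'
python3 -c "
from vis import *
lipshow()"
```

```text
clock: 16.65
tool_pos: [0.4295, 0.0159, 0.0469]
eef_rot: [0.73, 0.671, 0.064, -0.111]
contact_force: [1.9, 7.1, 5.0]
opening: 0.628
finger_force: 3.6
clk 16.65 lip mm [103.    0.9  11.6] F lip [ 8.2 -1.2  3.1] roterr [ 4.46  0.03 -0.01]
clock: 16.9
tool_pos: [0.4295, 0.0159, 0.0469]
eef_rot: [0.73, 0.671, 0.064, -0.111]
contact_force: [1.2, 7.4, 5.7]
opening: 0.628
finger_force: 4.1
clk 16.9 lip mm [103.    0.9  11.6] F lip [ 8.6 -0.5  3.8] roterr [ 4.47  0.06 -0.03]
```

```bash
python3 -m pendant '[[-0.25,[-0.7,0,0],[0,0,0]],[-0.25,[0,0,0],[0,0,0]]]'
python3 -c "
from vis import *
lipshow()"
python3 -m pendant '[[-0.25,[-0.7,0,0],[0,0,0]],[-0.25,[0,0,0],[0,0,0]]]'
python3 -c "
from vis import *
lipshow()"
```

```text
clock: 17.15
tool_pos: [0.4295, 0.0158, 0.0469]
eef_rot: [0.73, 0.671, 0.065, -0.111]
contact_force: [2.0, 8.4, 6.3]
opening: 0.626
finger_force: 4.9
clk 17.15 lip mm [102.9   0.9  11.6] F lip [ 9.8 -1.2  4.1] roterr [ 4.48  0.12 -0.05]
clock: 17.4
tool_pos: [0.4295, 0.0158, 0.0469]
eef_rot: [0.73, 0.672, 0.065, -0.112]
contact_force: [3.1, 9.6, 7.6]
opening: 0.626
finger_force: 5.7
clk 17.4 lip mm [103.    0.9  11.7] F lip [11.4 -2.2  5. ] roterr [ 4.5   0.17 -0.08]
```

```bash
python3 -m pendant '[[-0.25,[-0.7,0,0],[0,0,0]],[-0.25,[-0.6,0,0],[0,0,0]],[-0.25,[0,0,0],[0,0,0]]]'
python3 -c "
from vis import *
lipshow()"
```

```text
clock: 17.77
tool_pos: [0.4295, 0.0158, 0.0469]
eef_rot: [0.729, 0.672, 0.066, -0.112]
contact_force: [3.5, 13.2, 8.0]
opening: 0.624
finger_force: 7.2
clk 17.77 lip mm [102.9   0.9  11.6] F lip [15.  -2.2  4.5] roterr [ 4.52  0.28 -0.13]
```

Force is 15 N along the slope, about 15.8 N in total. I'll hold for about 0.75 s.

```bash
python3 -m pendant '[[-0.25,[0,0,0],[0,0,0]],[-0.25,[0,0,0],[0,0,0]],[-0.25,[0,0,0],[0,0,0]]]'
python3 -c "
from vis import *
lipshow()"
python3 -m pendant '[[-0.25,[0,0,0],[0,0,0]],[-0.25,[0,0,0],[0,0,0]],[-0.25,[0,0,0],[0,0,0]]]'
python3 -c "
from vis import *
lipshow()"
```

```text
clock: 18.15
tool_pos: [0.4295, 0.0159, 0.0469]
eef_rot: [0.729, 0.672, 0.066, -0.112]
contact_force: [1.6, 12.2, 7.9]
opening: 0.629
finger_force: 7.2
clk 18.15 lip mm [103.    0.9  11.7] F lip [13.9 -0.5  4.7] roterr [ 4.52  0.28 -0.13]
clock: 18.52
tool_pos: [0.4295, 0.0159, 0.0469]
eef_rot: [0.729, 0.672, 0.066, -0.112]
contact_force: [2.8, 12.6, 7.5]
opening: 0.627
finger_force: 7.2
clk 18.52 lip mm [103.    0.9  11.6] F lip [14.2 -1.6  4.2] roterr [ 4.52  0.28 -0.13]
```

```bash
python3 -m pendant '[[-0.25,[2,0,0],[0,0,0]],[-0.25,[3,0,0],[0,0,0]],[-0.25,[5,0,0],[0,0,0]],[-0.25,[5,0,0],[0,0,0]],[-0.25,[0,0,-30],[0,0,0]],[-0.25,[0,0,-50],[0,0,0]],[-0.25,[30,0,-50],[0,0,0]],[-0.25,[60,0,0],[0,0,0]]]'
python3 -m pendant '[[-0.25,[55,0,0],[0,0,0]],[-0.25,[0,0,0],[0,0,0]],[-0.25,[0,0,0],[0,0,0]]]'
python3 - <<'E'
from vis import *
from plant import cams
lipshow()
ims=[]
for n,(a,b,c,d) in (("top",(200,310,240,410)),("scene",(185,310,195,388))):
    s=cams.snapshot(n); ims.append(cv2.resize(s["img"][a:b,c:d,::-1],None,fx=4,fy=4,interpolation=cv2.INTER_CUBIC)[:440])
im=np.hstack(ims); im=cv2.resize(im,(800,int(im.shape[0]*800/im.shape[1]))); cv2.imwrite("pics/p5.png",im); print(800/(4*(170+193)))
E
```

```text
clock: 19.52
tool_pos: [0.4486, 0.0783, 0.1996]
eef_rot: [0.733, 0.668, 0.066, -0.106]
contact_force: [1.6, 0.9, -0.3]
opening: 0.623
finger_force: 0.0
clock: 19.9
tool_pos: [0.4505, 0.1333, 0.2098]
eef_rot: [0.731, 0.671, 0.063, -0.11]
contact_force: [0.7, -0.3, -0.3]
opening: 0.626
finger_force: 0.0
clk 19.9 lip mm [257.7  -9.  140.9] F lip [-0.3 -0.8 -0.2] roterr [ 4.44 -0.16  0.07]
0.5509641873278237
```

View pics/p5.png

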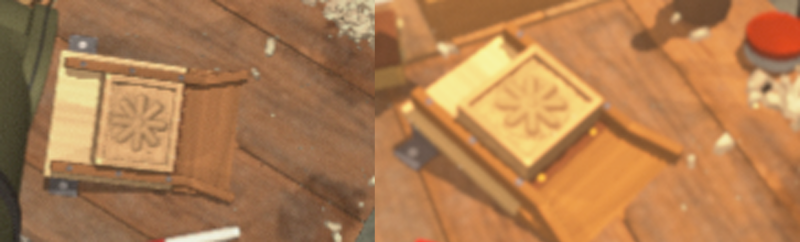

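The block sits square between the fences, its low edge (about (520,178) in the scene half) down against the lip, and the robot is clear of it. Handing in.

```bash
python3 -c "
from plant import r
print(r.finish_job())"
```

```text
the job is handed in; nothing more can be done
None
```

The rosette block is on the stand, square between the fences with its low edge down behind the lip. I bedded it with about 14 N for 0.75 s, let go and handed the job in. No force I read passed about 16 N, the mallet, tin and pin box were not touched, and no verdict came back.

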